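# Show a printing plate's label to the reader

## Robot

A 7-joint arm with a two-finger parallel gripper is mounted at the origin on the work surface. World frame = base frame: x ahead of the robot, y to its left, z up, the work surface at z = 0. Lengths are in mm, angles in rad, forces in N, time in s.
With the tool pointing down it reaches from about 425 to 825 mm from the base axis. Payload 3.6 kg.
Tool frame: the origin (TCP) lies on the centre line of the jaws, within the pads' length; the fingertips stand 11 mm ahead of it and the grasp point (between the pads) lies 8 mm behind it; z points along the fingers, y is the direction in which the jaws open and shut (so a half turn about z gives the same grasp; the last joint's range is limited). The gripper opens to 93 mm and grips with 3 to 60 N. Pads are 15 mm wide; open, the fingers measure 128 mm over their backs; the gripper's body (75 mm by 188 mm) begins 65 mm behind the grasp point.
Start: joints at [-1.24, 0.615, -0.013, 1.423, 0.008, 1.103, -0.04], TCP at [227.605, 608.817, 229.64] pointing down, gripper open.
Joint ranges: [-3.12, 3.12], [-0.3, 2.06], [-1.34, 1.32], [0.26, 2.42], [-1.36, 4.5], [0.01, 1.98], [-2.84, 2.84]. Speed limits (rad/s): [2.79, 2.79, 3.14, 3.14, 3.14, 3.14, 3.14].

## Interface

Orientations are given as a rotation vector (axis times angle).
In Python, from rig import ctrl gives the robot as it stands.
- The arm moves only by the tool jog_arm, never from a script. Its argument "moves" is a list of rows, each a list of 3 entries, a list of its own where there are three numbers: the finger opening in mm, from 0 to 93, then the shift along the tool's x, y, z in mm, then the turn, a rotation vector about the tool's x, y, z in degrees. In form: [[fingers, [tx, ty, tz], [ax, ay, az]], ...]. A call has 1 to 20 rows; each row shifts and turns the commanded pose from where the row before left it, along the tool's axes as they then stand; what a row does not reach is not made up. A row lasts 1/10 s, in which the tool goes at most 50 mm and 8.59 degrees, less where a joint would pass 70% of its speed; a pose out of reach is approached as far as the arm can. A call is refused whole if a number of a shift passes 50 or a number of a turn 8.59, either way. A call with a gripper value outside its range is refused whole. The fingers move at their own pace and stop on an object; "force" is the grip in N (left out, the last holds). Time passes only in rows, so rows that do not move let the fingers close. It gives the time, the measured TCP pose, the force and the opening at its end, in the units of the state.
- ctrl.state(): the state, without advancing time (a new reading comes with each control period).
- ctrl.capture(name): name is "scene" or "top" or "wrist"; returns a dict with "image" (400x640x3 uint8, blue, green, red), "fx", "fy", "cx", "cy" (pixels), "cam_to_world" (4x4, takes a point from camera to world coordinates); the wrist camera has in their place "tool_from_camera" (4x4, takes a point from camera to tool coordinates, whose origin is the TCP and whose axes are the flange's). Camera axes: x right, y down, z forward; pixel columns grow to the right and rows downward; lengths in mm; the calibration is good to about 2 mm. A picture is of the moment at which its call begins: read the wrist's pose just before it. There is no depth.
- ctrl.sign_off(): hands the job in, once; it reports no verdict.
The state is a dict: "t": time; "joint_positions": joint angles; "qvel": joint speeds; "joint_torque": joint torques, N m; "ee_pos": TCP position; "eef_rot": TCP orientation; "wrist_force": force on the tool from outside, world axes, zero at the start; "wrist_torque": the same for the moment, N m; "gripper_width": opening from 0.0 (shut) to 1.0 (fully open).
Only numpy, scipy, OpenCV 4.12 (cv2) and the standard library are available. Lean on these libraries where they do the work, as an engineer would, in place of code of your own. Each camera call takes 0.05 s, during which the arm holds its last target.

## Task

Two steel printing plates lean in the sloping rack: take the one in the bay next to the round steel post, and find its frosted end by the small notch in its corner. Hold it up about 10 cm above the middle of the label reader's flat bed, lying level with its label face up, lengthwise along the rectangle drawn on the bed, the notched frosted end towards the reader's head. Finish still holding it there in the gripper, steady and touching nothing else; leave the other plate in its bay and the other things on the bench where they are.

Things in the scene. Friction and masses are not known exactly. Their poses are not given: they have to be found in the camera images.
- rack: fixed black plate rack, base 160 (x) x 250 (y) x 12 mm; origin at the centre of its underside, on the bench. Bays centred at y = +56 and -56 mm: a rib rises towards +x at 25 degrees from level, so the plate on it faces -x and up, its length up the slope. A lip at the rib's lower end stands 1 mm above the plate's face
- rack_post (a point): top of the round steel post on the rack's base, 25 mm across, 62 mm tall, at x = -60, y = +112 mm in the rack's frame: it marks the bay at +y
- rack_bay (a point): where the centre of the plate in the bay next to the post starts (x = -11, y = +56, z = 60 mm in the rack's frame). The rib under a plate is 26 mm wide, so the plate's long sides overhang it by 12 mm and are free to grip, with over 25 mm open beside and below them at mid-length
- plate_a: steel printing plate 100 x 50 x 8 mm, 0.31 kg; origin at its very centre; x along its length to the frosted (matt-ground) end, z out of the label face (frosted field, three short dark bars), y across. One plate starts in each rack bay, label face outwards, one with the frosted end up the slope, the other with it down; which is where changes
- plate_b: steel printing plate 100 x 50 x 8 mm, 0.31 kg; origin at its very centre; x along its length to the frosted (matt-ground) end, z out of the label face (frosted field, three short dark bars), y across. One plate starts in each rack bay, label face outwards, one with the frosted end up the slope, the other with it down; which is where changes
- plate_a_end (a point): middle of the frosted end face of plate_a: on the plate's x axis, 50 mm from its centre. The corner of this end on the plate's -y side is cut out square, 14 x 14 mm; the other three corners are whole
- plate_b_end (a point): middle of the frosted end face of plate_b: on the plate's x axis, 50 mm from its centre. The corner of this end on the plate's -y side is cut out square, 14 x 14 mm; the other three corners are whole
- reader: fixed white label reader; origin at the middle of its bed, on the bench below it. The bed is 110 (x) x 130 (y) mm, its flat top at z = 30 mm, with a rectangle drawn on it, 58 mm (x) by 104 mm (y). Its grey head, on a post centred at y = -130 mm, looks over the bed from the -y end; the head spans about y = -155 to -90 mm and is 190 mm tall
- ink_cup: aluminium ink cup, 60 mm across, 34 mm tall, between rack and reader; leave alone; origin on its underside
- print_pad: grey domed printing pad on a 50 mm square wooden block, 48 mm tall, between rack and reader; leave alone; origin on its underside
- strap_coil: yellow coil of strapping lying flat, 120 mm across, 22 mm tall, between rack and reader on the near side; leave alone; origin on its underside
- ink_spatula: ink spatula lying at the far side; leave alone; origin on its underside
- thinner_jar: amber jar, 64 mm across, 90 mm tall, on the left; leave alone; origin on its underside
- screwdriver: screwdriver lying on the left; leave alone; origin on its underside
- blank_plate: blank steel plate 150 x 75 x 10 mm lying on the bench at the right; leave alone; origin on its underside
Mind the look-alikes: they are no part of the job. What is shaped like the plate_a but orange, purple or red is not meant.

How it is judged (in metres and radians):
On the way:
1. the plate from the bay next to the post is held clear of the rack, the other still in its bay (((distance of plate_a from where it was at the start of the episode above 0.05 m and contact force between plate_a and the fingers above 1 N and contact force between plate_a and rack below 0.1 N and y of plate_b in the frame of rack below -0.03 m and distance of plate_b from where it was at the start of the episode below 0.02 m) or (distance of plate_b from where it was at the start of the episode above 0.05 m and contact force between plate_b and the fingers above 1 N and contact force between plate_b and rack below 0.1 N and y of plate_a in the frame of rack below -0.03 m and distance of plate_a from where it was at the start of the episode below 0.02 m))), for 0.2 s.
At the end, for the whole second after the job is handed in: The plate from beside the post is gripped, touching neither rack nor reader, centred over the bed within 25 mm each way, 50 to 150 mm above it, label up and level within 0.2 rad, along the bed within 0.25 rad, notched end towards the head, still; the other plate within 20 mm of its start (((contact force between plate_a and the fingers above 1 N and contact force between plate_a and reader below 0.1 N and contact force between plate_a and rack below 0.1 N and x of plate_a in the frame of reader between -0.025 and 0.025 m and y of plate_a in the frame of reader between -0.025 and 0.025 m and z of plate_a in the frame of reader between 0.08 and 0.18 m and angle between plate_a's own z axis and vertical below 0.2 rad and angle between the x axis of plate_a and the y axis of reader, either way round below 0.25 rad and y of plate_a_end in the frame of reader below -0.02 m and linear speed of plate_a below 0.03 m/s and y of plate_b in the frame of rack below -0.03 m and distance of plate_b from where it was at the start of the episode below 0.02 m) or (contact force between plate_b and the fingers above 1 N and contact force between plate_b and reader below 0.1 N and contact force between plate_b and rack below 0.1 N and x of plate_b in the frame of reader between -0.025 and 0.025 m and y of plate_b in the frame of reader between -0.025 and 0.025 m and z of plate_b in the frame of reader between 0.08 and 0.18 m and angle between plate_b's own z axis and vertical below 0.2 rad and angle between the x axis of plate_b and the y axis of reader, either way round below 0.25 rad and y of plate_b_end in the frame of reader below -0.02 m and linear speed of plate_b below 0.03 m/s and y of plate_a in the frame of rack below -0.03 m and distance of plate_a from where it was at the start of the episode below 0.02 m))); the arm keeps its last pose, push and grip.
It fails at once if both plates are taken from the rack (distance of each of plate_a, plate_b from where it was at the start of the episode above 0.03 m).
It fails at once if another thing on the bench is shifted by more than 30 mm (distance of any of ink_cup, print_pad, strap_coil, ink_spatula, thinner_jar, screwdriver, blank_plate from where it was at the start of the episode above 0.03 m).
It also fails if it takes over 35 s, if anything falls off the work surface, if the arm or the gripper's body presses on something with over 40 N, if the wrist force passes 120 N, or if a joint passes its speed limit or range.

## Working session

There is one attempt and no reset: what is moved stays moved. The work goes in short steps, Python scripts to look and compute and a tool call to move; the robot and the scene stay as the last step left them, time stands still between calls to the robot, and variables do not carry over. Pictures are saved under pics/ and viewed, and the job is handed in when it is done.

Besides the shell and the picture viewer there is one more tool, called after "Emit:" as name(argument=value, ...), one argument or row to a line, values as JSON. jog_arm: Moves the arm, as the interface text tells. Its arguments: {"type":"object","properties":{"moves":{"type":"array","items":{"type":"array"}},"force":{"type":"number"}},"required":["moves"]}

```bash
ls; mkdir -p pics; cat > h.py <<'E'
import numpy as np, cv2
from rig import ctrl
from scipy.spatial.transform import Rotation as R
def ray(c,u,v):
    d=np.array([(u-c["cx"])/c["fx"],(v-c["cy"])/c["fy"],1.0])
    T=np.array(c["cam_to_world"]); return T[:3,3],T[:3,:3]@d
def onz(c,u,v,z):
    o,d=ray(c,u,v); return o+d*(z-o[2])/d[2]
def proj(c,p):
    T=np.linalg.inv(np.array(c["cam_to_world"])); q=T[:3,:3]@np.array(p)+T[:3,3]
    return np.array([c["fx"]*q[0]/q[2]+c["cx"],c["fy"]*q[1]/q[2]+c["cy"]])
E
python3 - <<'E'
from h import *
import pickle
s=ctrl.state();print(s)
cs={}
for n in("scene","top","wrist"):
    c=ctrl.capture(n);cs[n]=c;cv2.imwrite(f"pics/{n}0.png",c["image"])
    print(n,{k:np.round(v,3).tolist() for k,v in c.items() if k!="image"})
pickle.dump((s,cs),open("c0.pkl","wb"))
E
```

```text
pics
{'t': 0.0, 'joint_positions': array([-1.23947406,  0.61589014, -0.01260679,  1.42489153,  0.0081007 ,
        1.10339673, -0.04040204]), 'qvel': array([-0.0002227 ,  0.00209782,  0.00036062,  0.00135004, -0.00031699,
        0.00054042,  0.00070325]), 'joint_torque': array([-2.05456668e-04, -4.58942735e+01,  2.08847662e-01, -1.65742975e+01,
       -6.10848027e-02,  2.05326610e-02,  2.17748366e-04]), 'ee_pos': array([227.38195708, 608.11661547, 228.50248499]), 'eef_rot': array([-0.55891088, -3.09105732,  0.00393   ]), 'wrist_force': array([0.69582264, 0.08968353, 0.82666283]), 'wrist_torque': array([0.05057232, 0.04902475, 0.01518862]), 'gripper_width': 0.998658467826125}
scene {'fx': 406.899, 'fy': 406.899, 'cx': 324.103, 'cy': 198.81, 'cam_to_world': [[-0.17, 0.797, -0.579, 1082.774], [0.985, 0.136, -0.102, 164.7], [-0.003, -0.588, -0.809, 955.8], [0.0, 0.0, 0.0, 1.0]]}
top {'fx': 491.361, 'fy': 491.361, 'cx': 319.067, 'cy': 199.754, 'cam_to_world': [[-0.001, -0.997, 0.074, 379.768], [-1.0, 0.002, 0.011, 31.784], [-0.011, -0.074, -0.997, 1355.93], [0.0, 0.0, 0.0, 1.0]]}
wrist {'fx': 295.183, 'fy': 295.183, 'cx': 315.053, 'cy': 203.466, 'tool_from_camera': [[0.001, -0.962, -0.273, 76.608], [1.0, 0.001, 0.0, -0.215], [-0.0, -0.273, 0.962, -155.354], [0.0, 0.0, 0.0, 1.0]]}
```

View pics/scene0.png

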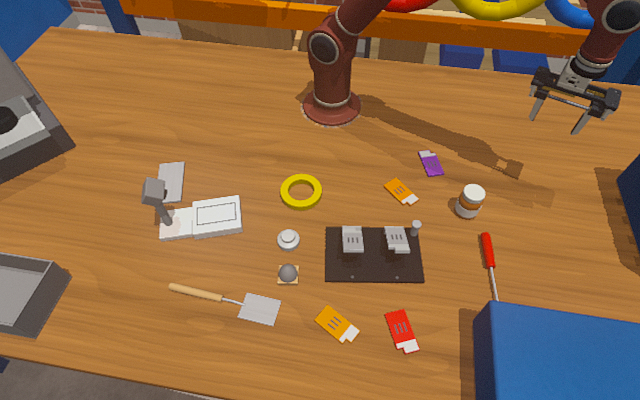

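View pics/top0.png

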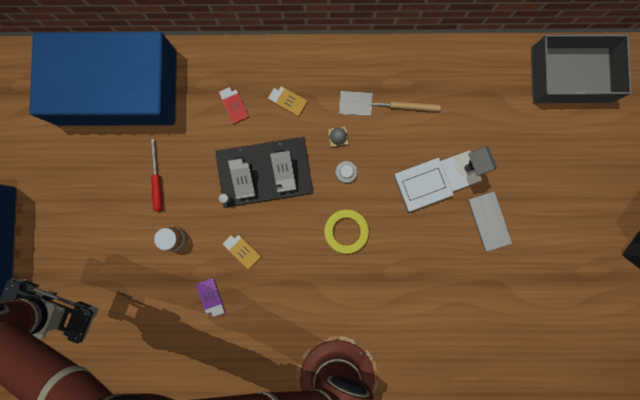

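View pics/wrist0.png

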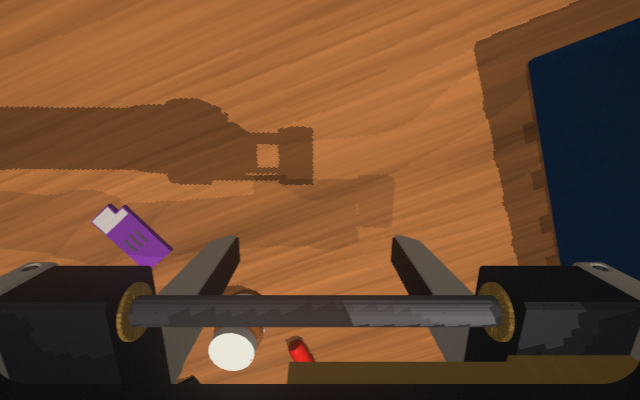

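```bash
python3 - <<'E'
from h import *
import pickle
s,cs=pickle.load(open("c0.pkl","rb"))
t=cs["top"]["image"][130:215,205:320]; cv2.imwrite("pics/t1.png",cv2.resize(t,None,fx=6,fy=6,interpolation=cv2.INTER_CUBIC))
t=cs["top"]["image"][140:260,385:515]; cv2.imwrite("pics/t2.png",cv2.resize(t,None,fx=5,fy=5,interpolation=cv2.INTER_CUBIC))
t=cs["scene"]["image"][210:290,315:435]; cv2.imwrite("pics/s1.png",cv2.resize(t,None,fx=6,fy=6,interpolation=cv2.INTER_CUBIC))
t=cs["scene"]["image"][150:250,130:260]; cv2.imwrite("pics/s2.png",cv2.resize(t,None,fx=5,fy=5,interpolation=cv2.INTER_CUBIC))
E
```

```text
(no output)
```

View pics/t1.png

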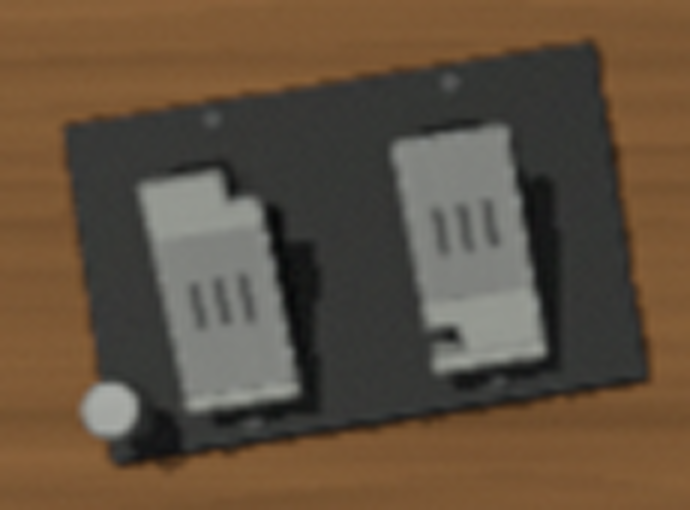

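View pics/s1.png

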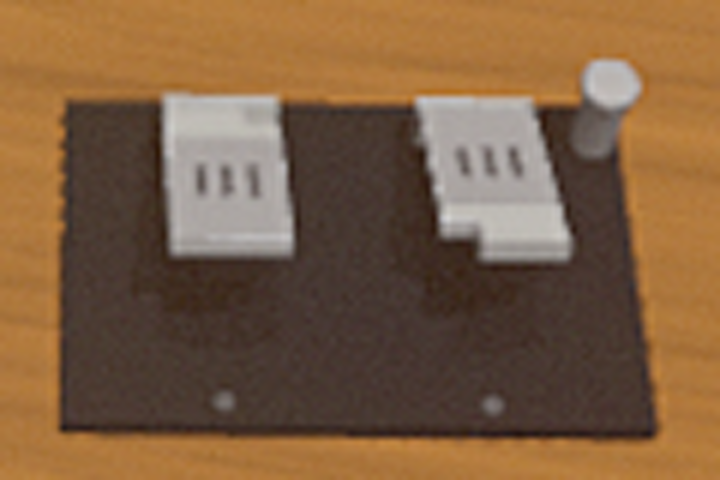

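View pics/t2.png

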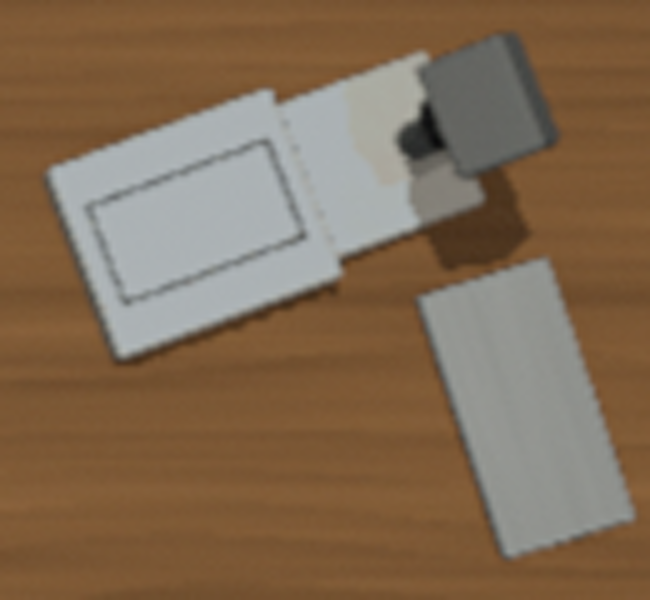

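View pics/s2.png

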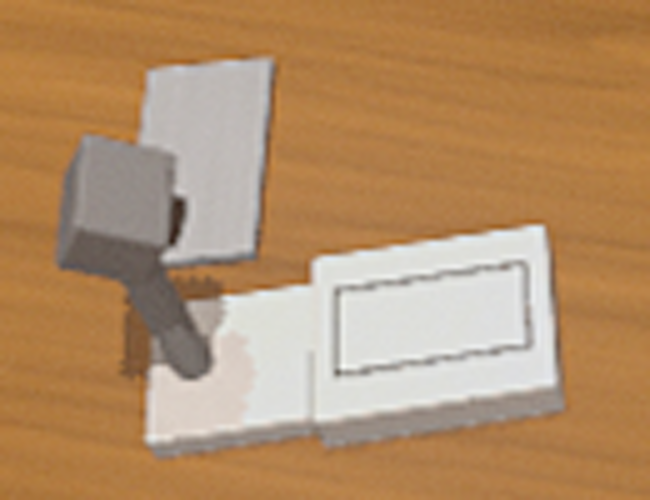

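```bash
cat > m.py <<'E'
from h import *
import pickle
s,cs=pickle.load(open("c0.pkl","rb"));t=cs["top"];sc=cs["scene"]
def pose(P): # top-down corner list ordered
    c=P.mean(0); return c
# rack corners at z=12 : order (+x,+y),(+x,-y),(-x,-y),(-x,+y)
rc=np.array([(65,125),(595,40),(648,380),(115,462)])/6+[205,130]-0.4
P=np.array([onz(t,*p,12.) for p in rc]); print(P.round(1)); print("sides",np.linalg.norm(P-np.roll(P,-1,0),axis=1).round(1))
rc0=P.mean(0); yv=(P[0]-P[1]+P[3]-P[2])[:2]; xv=(P[0]-P[3]+P[1]-P[2])[:2]
ry=np.arctan2(-yv[0],yv[1]); rx=np.arctan2(xv[1],xv[0]); print("rack",rc0,np.degrees([rx,ry]))
# scene check (corners)
rs=np.array([(655,435),(60,430),(68,102),(612,105)])/6+[315,210]-0.4
Ps=np.array([onz(sc,*p,12.) for p in rs]);print("scene rack",Ps.round(1),Ps.mean(0))
# fit angle robustly
ra=(rx*160+ry*250)/410
def tw(c,a,p): return np.array([c[0]+np.cos(a)*p[0]-np.sin(a)*p[1],c[1]+np.sin(a)*p[0]+np.cos(a)*p[1],p[2]])
post=tw(rc0,ra,(-60,112,62)); bay=tw(rc0,ra,(-11,56,60))
print("post",post,"pred px",proj(t,post),"seen",np.array([110,410])/6+[205,130], "scene",proj(sc,post),"seen",np.array([611,83])/6+[315,210])
print("bay",bay,proj(t,bay),"scene",proj(sc,bay))
# plate face corners predicted
c25,s25=np.cos(np.radians(25)),np.sin(np.radians(25))
for x in(50,-50):
  for y in(25,-25):
    q=tw(rc0,ra,(-11+x*c25-4*s25,56+y,60+x*s25+4*c25)); print((x,y),((proj(t,q)-[205,130])*6).round(0),((proj(sc,q)-[315,210])*6).round(0))
# reader bed corners z=30. reader -y towards head. image order: (far from head, top),(head, top),(head,bottom),(far,bottom)
bt=np.array([(47,170),(272,90),(342,270),(120,360)])/5+[385,140]-0.4
B=np.array([onz(t,*p,30.) for p in bt]);print(B.round(1),"sides",np.linalg.norm(B-np.roll(B,-1,0),axis=1).round(1),B.mean(0))
rt=np.array([(87,206),(267,141),(305,237),(126,303)])/5+[385,140]-0.4
D=np.array([onz(t,*p,30.) for p in rt]);print("sides",np.linalg.norm(D-np.roll(D,-1,0),axis=1).round(1),D.mean(0))
y=(D[0]-D[1]+D[3]-D[2]+B[0]-B[1]+B[3]-B[2]); print("reader +y yaw",np.degrees(np.arctan2(y[1],y[0])))
st=np.array([(527,262),(336,288),(336,375),(529,348)])/5+[130,150]-0.4
S=np.array([onz(sc,*p,30.) for p in st]);print("scene rect sides",np.linalg.norm(S-np.roll(S,-1,0),axis=1).round(1),S.mean(0))
y=(S[0]-S[1]+S[3]-S[2]); print("yaw",np.degrees(np.arctan2(y[1],y[0])))
for n,(u,v),z in(("cup",(346,172),34),("pad",(338,136),48),("coil",(346,231),22),("jar",(169,239),90),("headtop",(482,161),190)): print(n,onz(t,u,v,z).round(0))
E
python3 m.py
```

```text
[[617.4 332.9  12. ]
 [656.4  88.2  12. ]
 [498.8  63.7  12. ]
 [461.5 307.7  12. ]]
sides [247.8 159.5 246.8 157.9]
rack [558.54697896 198.153294    12.        ] [9.02278596 8.87171353]
scene rack [[617.9 334.3  12. ]
 [657.5  90.   12. ]
 [498.2  66.3  12. ]
 [458.1 310.4  12. ]] [557.93417587 200.27264541  12.        ]
post [481.88757516 299.48115694  62.        ] pred px [223.10925086 197.78062891] seen [223.33333333 198.33333333] scene [415.47918011 223.92188333] seen [416.83333333 223.83333333]
bay [538.9869384  251.76677004  60.        ] [241.4676582 176.401621 ] scene [395.43666298 240.44011635]
(50, 25) [138. 182.] [563. 246.]
(50, -25) [251. 164.] [439. 245.]
(-50, 25) [185. 395.] [525. 110.]
(-50, -25) [296. 377.] [411. 109.]
[[ 549.5 -157.5   30. ]
 [ 593.  -280.1   30. ]
 [ 494.8 -316.    30. ]
 [ 446.3 -195.6   30. ]] sides [130.1 104.6 129.8 110. ] [ 520.86497189 -237.28890187   30.        ]
sides [104.1  55.9 103.5  56.5] [ 521.15558654 -237.85569405   30.        ]
reader +y yaw 110.40166967740399
scene rect sides [105.3  58.1 103.2  58.1] [ 517.20196375 -236.41191838   30.        ]
yaw 109.38907957338724
cup [554. -27.  34.]
pad [649.  -6.  48.]
coil [394. -27.  22.]
jar [373. 432.  90.]
headtop [ 559. -345.  190.]
```

```bash
cat > plan.py <<'E'
from h import *
import sys
def tilted(yaw,tilt):  # plate frame orientation: yaw deg, x raised by tilt ; tool x=-plate x, z=-plate z
    Rp=R.from_euler("ZY",[yaw,-tilt],degrees=True)
    return Rp*R.from_matrix(np.diag([-1.,1,-1]))
def cur():
    s=ctrl.state(); return s,np.array(s["ee_pos"]),R.from_rotvec(s["eef_rot"])
def go(p,Rt):
    s,p0,R0=cur()
    print("t",round(s["t"],2),"pos",p0.round(1),"q",np.round(s["joint_positions"],2),"F",np.round(s["wrist_force"],1),"w",round(s["gripper_width"]*93,1))
    print("shift in current tool",R0.inv().apply(np.array(p)-p0).round(1),"in target tool",Rt.inv().apply(np.array(p)-p0).round(1),
     "turn deg",np.degrees((R0.inv()*Rt).as_rotvec()).round(2))
RY=9.0; C=np.array([538.5,252.5,60.]); 
G=tilted(RY,25)
n=-G.as_matrix()[:,2]
E
python3 - <<'E'
from plan import *
go(C+n*130,G)
print(C+n*130,n)
E
```

```text
t 0.15 pos [227.4 608.3 228.7] q [-1.24  0.62 -0.01  1.42  0.01  1.1  -0.04] F [ 0.8 -0.4 -0.3] w 93.0
shift in current tool [-368.2 -251.3   51.4] in target tool [-156.7 -400.1  129.3] turn deg [ -6.54 -24.47 -29.  ]
[484.23603315 243.90543198 177.82001231] [-0.41741513 -0.06611206  0.90630779]
```

Emit:
jog_arm(
  moves=[
    [85,[-30,-21,4],[0,0,0]],
    [85,[-30,-21,4],[0,0,0]],
    [85,[-30,-21,4],[0,0,0]],
    [85,[-30,-21,4],[0,0,0]],
    [85,[-30,-21,4],[0,0,0]],
    [85,[-30,-21,4],[0,0,0]],
    [85,[-30,-21,4],[0,0,0]],
    [85,[-30,-21,4],[0,0,0]],
    [85,[-30,-21,4],[0,0,0]],
    [85,[-30,-21,4],[0,0,0]],
    [85,[-30,-21,4],[0,0,0]],
    [85,[-30,-21,4],[0,0,0]],
    [85,[0,0,0],[-1.3,-4.9,-5.8]],
    [85,[0,0,0],[-1.3,-4.9,-5.8]],
    [85,[0,0,0],[-1.3,-4.9,-5.8]],
    [85,[0,0,0],[-1.3,-4.9,-5.8]],
    [85,[0,0,0],[-1.3,-4.9,-5.8]],
    [85,[0,0,0],[0,0,0]],
    [85,[0,0,0],[0,0,0]],
  ],
  force=45,
)

```text
t: 2.05
ee_pos: [476.6, 247.1, 181.8]
eef_rot: [-0.21, 2.698, 0.048]
wrist_force: [0.4, 0.2, 0.4]
gripper_width: 0.913
```

```bash
python3 - <<'E'
from plan import *
import pickle
go(C+n*130,G)
s,p,r=cur()
c=ctrl.capture("wrist"); T=np.eye(4);T[:3,:3]=r.as_matrix();T[:3,3]=p
c["cam_to_world"]=T@np.array(c["tool_from_camera"]); pickle.dump(c,open("w1.pkl","wb"))
cv2.imwrite("pics/w1.png",c["image"])
P=C
for x in(50,-50):
  for y in(25,-25):
    q=C+G.apply([-x,y,-4]); print((x,y),proj(c,q).round(0))
E
```

```text
t 2.05 pos [476.6 247.1 181.8] q [-0.79  0.38  0.21  2.16  0.48  0.23  0.67] F [0.4 0.2 0.4] w 84.9
shift in current tool [-4.7 -4.4  6.6] in target tool [-4.7 -4.4  6.6] turn deg [ 0.02  0.02 -0.1 ]
(50, 25) [334. 248.]
(50, -25) [287. 248.]
(-50, 25) [336. 153.]
(-50, -25) [284. 153.]
```

View pics/w1.png

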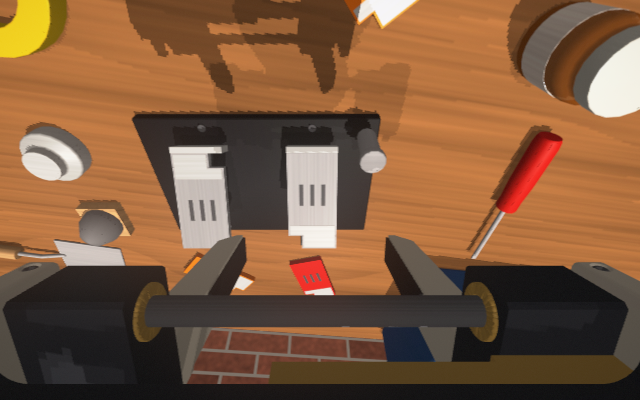

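Emit:
jog_arm(
  moves=[
    [85,[-1,-0.6,22],[0,0,0]],
    [85,[-1,-0.6,22],[0,0,0]],
    [85,[-1,-0.6,22],[0,0,0]],
    [85,[-1,-0.6,22],[0,0,0]],
    [85,[-0.7,-0.6,10],[0,0,0]],
    [85,[0,0,10],[0,0,0]],
    [85,[0,0,0],[0,0,0]],
    [85,[0,0,0],[0,0,0]],
  ],
)

```text
t: 2.9
ee_pos: [528.7, 252.9, 89.1]
eef_rot: [-0.21, 2.701, 0.046]
wrist_force: [-0.4, -0.2, 0.5]
gripper_width: 0.91
```

```bash
sed -i 's/252.5,60/254.0,60/' plan.py; python3 - <<'E'
from plan import *
import pickle
go(C-n*8,G)
s,p,r=cur()
c=ctrl.capture("wrist"); T=np.eye(4);T[:3,:3]=r.as_matrix();T[:3,3]=p
c["cam_to_world"]=T@np.array(c["tool_from_camera"])
cv2.imwrite("pics/w2.png",c["image"])
for x in(50,-50):
  for y in(25,-25):
    q=C+G.apply([-x,y,-4]); print((x,y),proj(c,q).round(0))
E
```

```text
t 2.9 pos [528.7 252.9  89.1] q [-0.76  0.62  0.28  2.13  0.62  0.02  0.54] F [-0.4 -0.2  0.5] w 84.7
shift in current tool [ 3.2 -0.4 38.6] in target tool [ 3.4 -0.4 38.6] turn deg [-0.07 -0.19 -0.1 ]
(50, 25) [350. 301.]
(50, -25) [279. 301.]
(-50, 25) [355. 159.]
(-50, -25) [273. 159.]
```

View pics/w2.png

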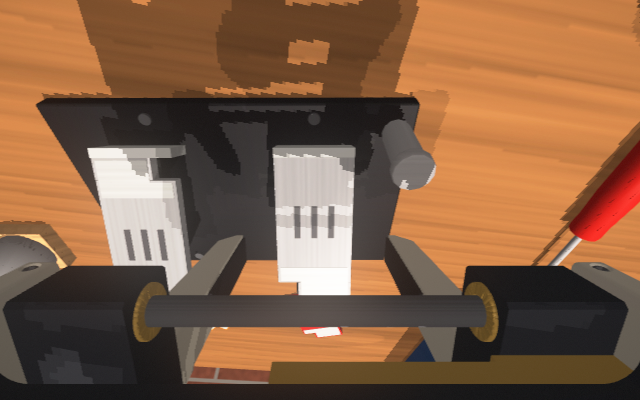

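Emit:
jog_arm(
  moves=[
    [85,[0,0,0],[0,5,0]],
    [85,[0,0,0],[0,5,0]],
    [85,[0,0,0],[0,0,0]],
    [85,[0,0,0],[0,0,0]],
  ],
)

```text
t: 3.35
ee_pos: [528.4, 251.4, 87.9]
eef_rot: [-0.219, 2.863, 0.028]
wrist_force: [0.4, -0.1, 0.6]
gripper_width: 0.912
```

```bash
python3 - <<'E'
from plan import *
G2=tilted(9,15); z=G2.as_matrix()[:,2]
go(C+z*8,G2)
E
```

```text
t 3.35 pos [528.4 251.4  87.9] q [-0.44  0.62 -0.14  1.99  0.59  0.34  0.64] F [ 0.4 -0.1  0.6] w 84.8
shift in current tool [-2.5  1.1 37.7] in target tool [-2.8  1.  37.6] turn deg [-0.13  0.49 -0.23]
```

Emit:
jog_arm(
  moves=[
    [85,[-1.2,0.5,12],[0,0,0]],
    [85,[-1.3,0.5,12],[0,0,0]],
    [85,[0,0,8],[0,0,0]],
    [85,[0,0,5],[0,0,0]],
    [85,[0,0,0],[0,0,0]],
    [85,[0,0,0],[0,0,0]],
  ],
)

```text
t: 3.95
ee_pos: [539.5, 255.9, 52.3]
eef_rot: [-0.225, 2.865, 0.028]
wrist_force: [-1.0, -0.3, -0.7]
gripper_width: 0.912
```

```bash
python3 - <<'E'
from plan import *
G2=tilted(9,15); z=G2.as_matrix()[:,2]
go(C+z*8,G2)
s=ctrl.capture("scene"); cv2.imwrite("pics/s3.png",cv2.resize(s["image"][170:300,300:470],None,fx=4,fy=4,interpolation=cv2.INTER_CUBIC))
E
```

```text
t 3.95 pos [539.5 255.9  52.3] q [-0.47  0.69 -0.09  1.98  0.62  0.27  0.61] F [-1.  -0.3 -0.7] w 84.9
shift in current tool [-0.8 -1.7  0.2] in target tool [-0.8 -1.7  0.2] turn deg [-0.12  0.36 -0.02]
```

View pics/s3.png

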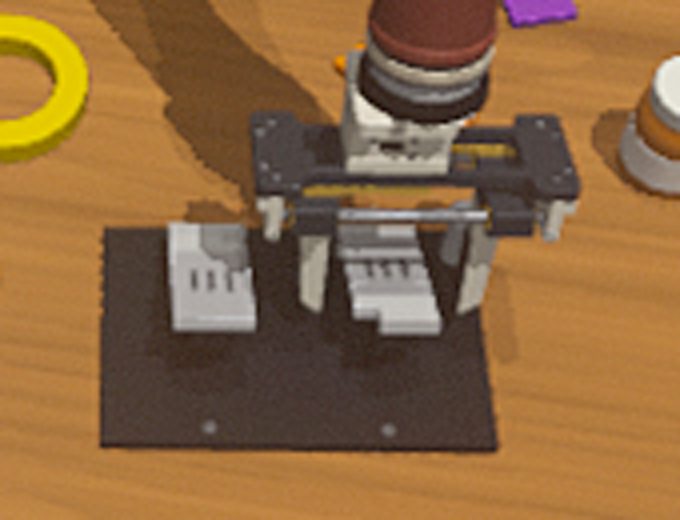

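Emit:
jog_arm(
  moves=[
    [70,[-0.7,-1.5,0],[0,0,0]],
    [55,[0,0,0],[0,0,0]],
    [40,[0,0,0],[0,0,0]],
    [40,[0,0,0],[0,0,0]],
    [40,[0,0,0],[0,0,0]],
    [40,[0,0,0],[0,0,0]],
    [40,[0,0,0],[0,0,0]],
    [40,[0,0,0],[0,0,0]],
  ],
  force=50,
)

```text
t: 4.8
ee_pos: [540.7, 254.1, 52.8]
eef_rot: [-0.224, 2.865, 0.028]
wrist_force: [-1.6, 0.7, 1.7]
gripper_width: 0.529
```

Emit:
jog_arm(
  moves=[
    [40,[0.9,0,-5],[0,0,0]],
    [40,[1.7,0,-10],[0,0,0]],
    [40,[3,0,-17],[0,0,0]],
    [40,[4,0,-22],[0,0,0]],
    [40,[4,0,-25],[0,0,0]],
    [40,[4,0,-25],[0,0,0]],
    [40,[0,0,-25],[0,0,0]],
    [40,[0,0,-25],[0,0,0]],
    [40,[0,0,0],[0,0,0]],
    [40,[0,0,0],[0,0,0]],
  ],
)

```text
t: 5.8
ee_pos: [482.6, 245.0, 196.2]
eef_rot: [-0.224, 2.866, 0.027]
wrist_force: [-1.1, 0.2, -3.9]
gripper_width: 0.529
```

```bash
python3 - <<'E'
from plan import *
s,p,r=cur(); print(s)
c=ctrl.capture("wrist"); cv2.imwrite("pics/w4.png",c["image"])
c=ctrl.capture("scene"); cv2.imwrite("pics/s4.png",cv2.resize(c["image"][120:300,280:480],None,fx=3,fy=3,interpolation=cv2.INTER_CUBIC))
E
```

```text
{'t': 5.8, 'joint_positions': array([-0.3552803 ,  0.40475195, -0.29852633,  1.9910457 ,  0.45128328,
        0.56533129,  0.75035815]), 'qvel': array([-0.00549132,  0.0331455 ,  0.01653347,  0.01024739, -0.00054293,
        0.00086979,  0.00131638]), 'joint_torque': array([-8.69248691e-02, -3.57244027e+01, -2.01409601e+00, -1.47933447e+01,
        3.69601781e-01, -6.69838171e-01,  9.48805857e-03]), 'ee_pos': array([482.59934069, 245.03094077, 196.1847906 ]), 'eef_rot': array([-0.22412783,  2.86584241,  0.02704509]), 'wrist_force': array([-1.09527975,  0.18610762, -3.93969641]), 'wrist_torque': array([-0.05463399,  0.45369265, -0.03102136]), 'gripper_width': 0.5288284369168905}
```

View pics/w4.png

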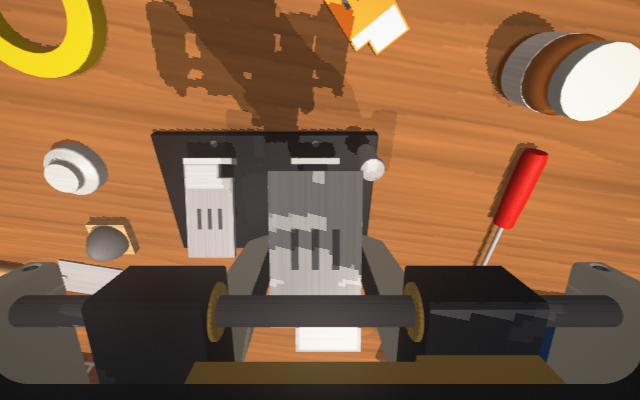

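View pics/s4.png

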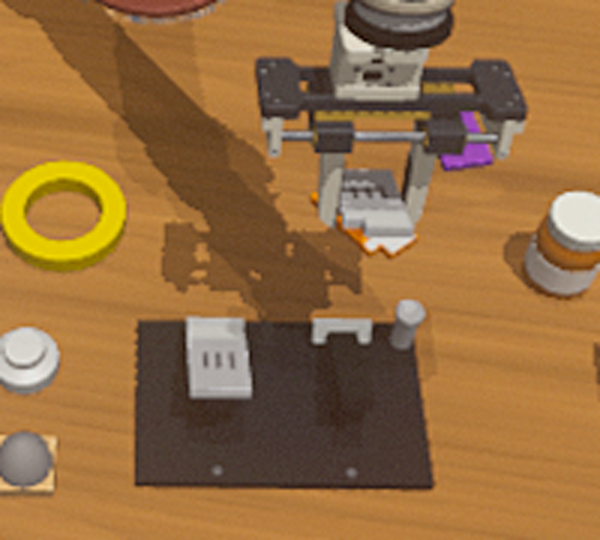

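```bash
python3 - <<'E'
from plan import *
c=ctrl.capture("wrist"); T=np.array(c["tool_from_camera"])
Rt=R.from_rotvec([-0.224,2.865,0.028]); p=np.array([540.7,254.1,52.8])
c["cam_to_world"]=T
print("centre in tool",Rt.inv().apply(C-p))
for x,y in((-50,25),(-50,-25),(50,25),(36,-25)):
    q=Rt.inv().apply(C+G.apply([-x,y,-4])-p); print(x,y,q.round(1),proj(c,q).round(0))
# low end measured depth
d=c["fx"]*50/94
for u,v in((268,171),(362,171)): print((T[:3,:3]@(np.array([(u-c["cx"])/c["fx"],(v-c["cy"])/c["fy"],1])*d)+T[:3,3]).round(1))
E
```

```text
centre in tool [ 0.20093755  0.23160728 -7.52303012]
-50 25 [50.2 25.2 -3.2] [363. 172.]
-50 -25 [ 50.1 -24.8  -3.1] [267. 172.]
50 25 [-48.4  25.2 -19.9] [360. 352.]
36 -25 [-34.6 -24.8 -17.4] [270. 329.]
[ 50.2 -24.9   0.3]
[50.2 25.1  0.2]
```

```bash
cat >> plan.py <<'E'
F=tilted(-70,-10); PC=np.array([519.5,-237,130.]); TF=PC-F.apply([0.2,0.2,-7.5])
E
python3 - <<'E'
from plan import *
print(TF); go([500,-100,260],F)
s,p,r=cur(); print((r.inv()).apply(np.array([500,-100,260])-p)/12)
E
```

```text
[ 518.93399248 -236.02966801  122.57921222]
t 5.95 pos [482.6 244.8 194.8] q [-0.36  0.41 -0.3   1.99  0.45  0.57  0.75] F [-0.1  0.  -3.4] w 49.6
shift in current tool [  18.2 -343.5  -71.4] in target tool [-313.6 -101.6 -121.5] turn deg [ 3.45 21.17 79.39]
[  1.51323945 -28.62415965  -5.95113548]
```

Emit:
jog_arm(
  moves=[
    [40,[0,-8,-8],[0,0,0]],
    [40,[1,-17,-10],[0,0,0]],
    [40,[1.5,-26,-8],[0,0,0]],
    [40,[1.5,-30,-6],[0,0,0]],
    [40,[1.5,-30,-6],[0,0,0]],
    [40,[1.5,-30,-6],[0,0,0]],
    [40,[1.5,-30,-6],[0,0,0]],
    [40,[1.5,-30,-6],[0,0,0]],
    [40,[1.5,-30,-5],[0,0,0]],
    [40,[1.5,-30,-5],[0,0,0]],
    [40,[1.5,-30,-5],[0,0,0]],
    [40,[1.5,-25,0],[0,0,0]],
    [40,[1.5,-17,0],[0,0,0]],
    [40,[0.7,-10,0],[0,0,0]],
    [40,[0,0,0],[0,0,0]],
    [40,[0,0,0],[0,0,0]],
  ],
)

```text
t: 7.55
ee_pos: [500.4, -97.9, 260.5]
eef_rot: [-0.225, 2.866, 0.029]
wrist_force: [-0.1, 0.7, -2.9]
gripper_width: 0.534
```

Emit:
jog_arm(
  moves=[
    [40,[0,0,0],[0.15,1,3.5]],
    [40,[0,0,0],[0.3,1.9,7.2]],
    [40,[0,0,0],[0.3,1.9,7.2]],
    [40,[0,0,0],[0.3,1.9,7.2]],
    [40,[0,0,0],[0.3,1.9,7.2]],
    [40,[0,0,0],[0.3,1.9,7.2]],
    [40,[0,0,0],[0.3,1.9,7.2]],
    [40,[0,0,0],[0.3,1.9,7.2]],
    [40,[0,0,0],[0.3,1.9,7.2]],
    [40,[0,0,0],[0.3,1.9,7.2]],
    [40,[0,0,0],[0.3,1.9,7.2]],
    [40,[0,0,0],[0.15,1,3.5]],
    [40,[0,0,0],[0,0,0]],
    [40,[0,0,0],[0,0,0]],
  ],
)

```text
t: 8.95
ee_pos: [500.9, -97.6, 260.7]
eef_rot: [-1.707, -2.467, -0.159]
wrist_force: [-0.1, 0.1, -3.1]
gripper_width: 0.532
```

```bash
python3 - <<'E'
from plan import *
go(TF,F)
c=ctrl.capture("wrist"); cv2.imwrite("pics/w5.png",c["image"])
c=ctrl.capture("scene"); cv2.imwrite("pics/s5.png",c["image"])
E
```

```text
t 8.95 pos [500.9 -97.6 260.7] q [ 0.31  0.42 -0.11  1.71 -0.12  1.11  0.63] F [-0.1  0.1 -3.1] w 49.4
shift in current tool [-157.7  -33.   112.3] in target tool [-158.2  -30.4  112.3] turn deg [0.37 0.05 0.68]
```

View pics/s5.png

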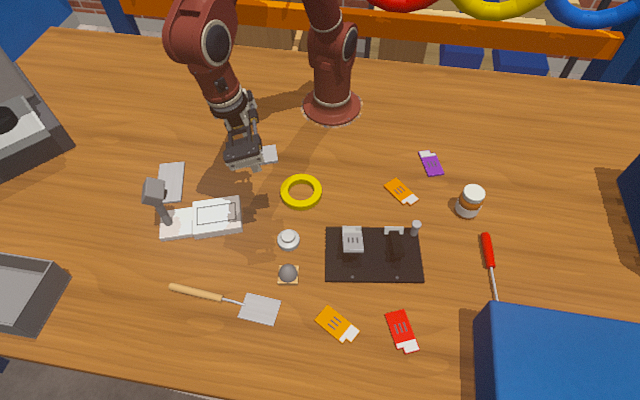

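View pics/w5.png

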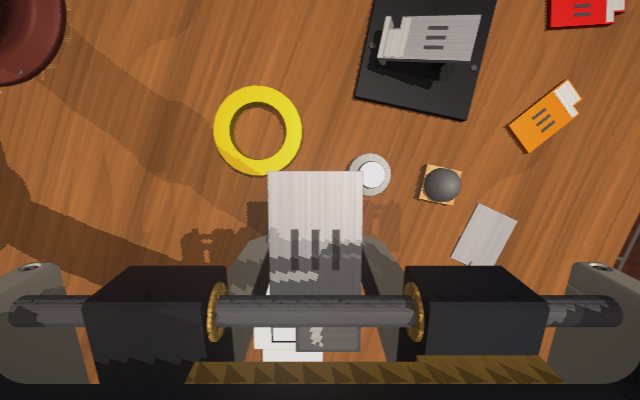

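Emit:
jog_arm(
  moves=[
    [40,[-11,-2.2,8],[0,0,0.3]],
    [40,[-22,-4.4,16],[0,0,0.3]],
    [40,[-22,-4.4,16],[0.3,0,0]],
    [40,[-22.5,-4.5,16],[0,0,0]],
    [40,[-22.5,-4.5,16],[0,0,0]],
    [40,[-22.5,-4.5,16],[0,0,0]],
    [40,[-16,-3.5,11],[0,0,0]],
    [40,[-12,-2.5,8],[0,0,0]],
    [40,[-7,-1.5,5],[0,0,0]],
    [40,[0,0,0],[0,0,0]],
    [40,[0,0,0],[0,0,0]],
    [40,[0,0,0],[0,0,0]],
    [40,[0,0,0],[0,0,0]],
  ],
)

```text
t: 10.35
ee_pos: [517.8, -236.5, 123.8]
eef_rot: [-1.72, -2.454, -0.152]
wrist_force: [-0.4, -0.4, -3.4]
gripper_width: 0.531
```

```bash
python3 - <<'E'
from plan import *
go(TF,F)
c=ctrl.capture("wrist"); cv2.imwrite("pics/w6.png",c["image"])
c=ctrl.capture("top"); cv2.imwrite("pics/t6.png",cv2.resize(c["image"][100:280,380:540],None,fx=3,fy=3))
c=ctrl.capture("scene"); cv2.imwrite("pics/s6.png",cv2.resize(c["image"][70:270,110:270],None,fx=3,fy=3,interpolation=cv2.INTER_CUBIC))
for x,y in((50,25),(36,-25),(-50,25),(-50,-25)): print(x,y,((proj(c,PC+tilted(-70,0).apply([-x,y,-4]))-[110,70])*3).round())
print(ctrl.state()["qvel"].round(3))
E
```

```text
t 10.35 pos [ 517.8 -236.5  123.8] q [ 0.5   0.67 -0.08  1.68 -0.09  0.92  0.85] F [-0.4 -0.4 -3.4] w 49.4
shift in current tool [-0.2  1.2  1.3] in target tool [-0.2  1.2  1.2] turn deg [ 0.12  0.07 -0.05]
50 25 [229. 395.]
36 -25 [247. 346.]
-50 25 [351. 377.]
-50 -25 [349. 332.]
[ 0.002  0.003  0.003  0.001  0.001 -0.002 -0.   ]
```

View pics/s6.png

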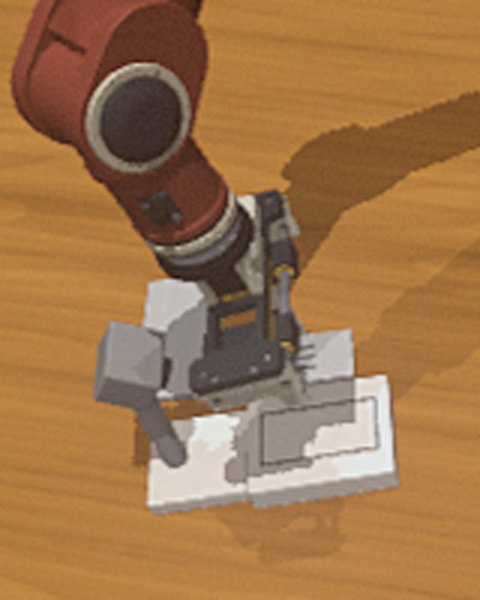

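View pics/w6.png

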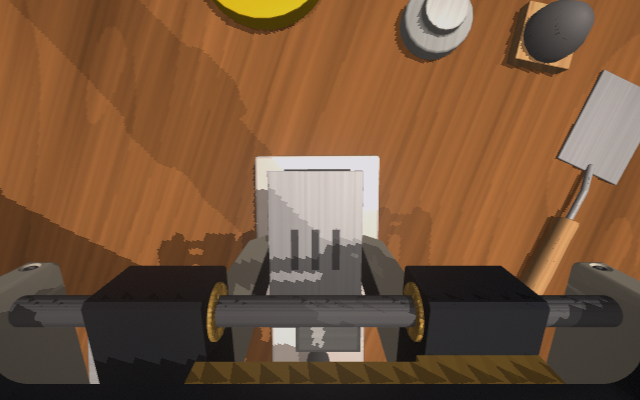

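View pics/t6.png

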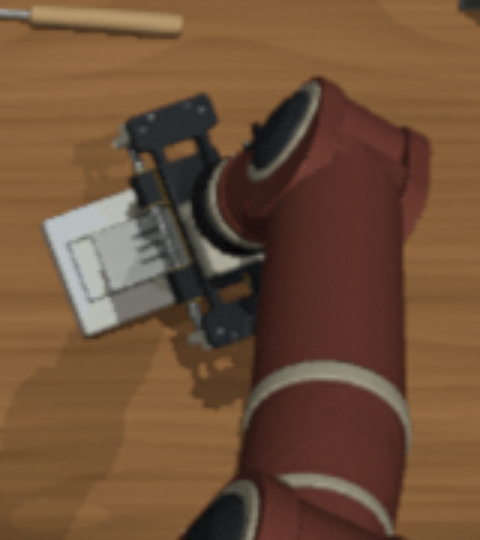

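```bash
python3 - <<'E'
from h import *
print(ctrl.sign_off())
s=ctrl.state();print(s["t"],s["ee_pos"],s["gripper_width"])
E
```

```text
the job is handed in; nothing more can be done
None
the job is handed in; nothing more can be done
```

I took the plate from the bay next to the post and handed the job in with it held over the label reader's bed, at about 10.4 s of the 35 s. The sign-off gave no verdict.

**Grasp:** The joint 6 angle came close to its limit at the full 25° tilt, so I gripped the plate's long sides at mid-length with the tool tilted about 15°. I lifted it straight off the rib and checked in the wrist picture that it had not slipped.

**Last checks:**
- **Position:** the plate's centre works out at about (518, -237, 131) mm. That is within a few mm of the bed's centre and about 100 mm above the bed.
- **Attitude:** it comes out within about 1° of level and of the bed's lengthwise direction, with the label up and the notched end towards the head. The wrist picture shows the plate parallel to the drawn rectangle.
- **Grip:** the opening was about 49 mm on the 50 mm plate. The joints were at rest, and the force reading showed only the plate's weight.
- **Other things:** the other plate was still in its bay in the last picture that showed the rack, before the final move to the reader. I saw nothing else shifted.

**Disagreements:** the two cameras differed by about 4 mm on the bed's centre and 1° on its direction, well inside the tolerances. In the last scene and top pictures the gripper hid much of the plate, so its final position comes from the tool pose and the wrist camera.

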